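Read the serial label in a covered test bay, then bar the bay

TASK

Draw the barcode wand out of its charging sleeve by the neck, lay it down and take it again by its thick handle (the bay's cover leaves no room for a gripper near the tip), then reach the tip in under the clear cover and hold it steady for about a second and a half, pointing squarely at the middle of the label on the power supply, about 25 mm short of it. Then lay the wand flat on the bench top, let go of it, and lay the long square aluminium bar across the two notched posts in front of the bay, seated in both notches and sticking out equally on both sides. Do not bump the bay hard with the wand, and leave the other things on the bench where they are.

Things in the scene. Friction and masses are not known exactly. Their poses are not given: they have to be found in the camera images.
- wand: barcode wand, 190 mm long: black square handle 90 x 30 x 30, grey square neck 100 x 20 x 20 on the same axis. Origin: middle of the handle's underside, 15 below the axis; +x along the wand to the tip (handle x = -45 to 45, neck 45 to 145). Balances near x = 20. Starts lying in the sleeve, underside 15 above the bench, only the last 50 to 55 of the neck sticking out
- wand_tip (a point): middle of the reading window at the neck's end, on the wand's axis; it reads along the wand's +x
- wand_handle (a point): centre of the handle, on the wand's axis; 15 above the bench when the wand lies flat on it
- sleeve: charging sleeve fixed to the bench: grey closed-top box 152 long x 46 wide x 57 high, with a tunnel 36 wide x 37 high, floor 15 above the bench, open at one end. Origin: on the bench under the middle of the docked handle; +x points out of the mouth, which is at x = 92
- bay: test bay fixed to the bench: base plate 8 thick (x -65 to 260, y -90 to 90), walls 110 apart, clear cover 75 (underside) to 79 (top) above the bench from the mouth at x = 0 to x = 245. Inside, a steel power supply 97 wide, front face at x = 111. Two notched posts stand before the mouth. Origin: on the bench under the middle of the mouth; +x runs into the bay, y across it
- label (a point): middle of the white barcode label (44 wide x 24 high) on the power supply's front face, 109 mm inside the mouth, 49 above the bench, facing out of the mouth (bay's -x). Same axes as the bay
- bar_rest (a point): where the bar's centre must come, 50 above the bench, midway between two dark posts in front of the mouth (bay x = -40, y = -80 and 80). Each post is 16 wide (y) and 48 deep (x), its notch 32 wide (x), open at the top, floor 40 and cheek tops 62 above the bench. Same axes as the bay
- bar: the long square aluminium bar with black end caps, 200 x 20 x 20, 140 g, x along it. Origin: middle of its underside
- bar_mid (a point): centre of the long bar, 10 above its underside
- short_bar: bystander: off-cut of the same bar, 110 x 20 x 20, lying on the bench; origin under its middle, x along it
- screwdriver: bystander: screwdriver lying on the bench, about 200 long; x along it
- tape: bystander: roll of clear tape lying flat, 90 diameter x 24 high
- heatsink: bystander: finned aluminium heat sink 70 x 50 x 25
- spare_unit: bystander: another steel power supply, 129 x 97 x 38
- parts_bin: bystander: open plastic bin 170 x 110 x 70 with small clips in it
Things that resemble listed ones, but are neither listed nor needed, are in the scene too. Leave any green look-alike of the wand alone.

How it is judged:
By the outcome, as a careful person would: the job done as asked, in the order asked, and still so for the second after the job is handed in, with the robot touching nothing.
It also fails if it takes over 72 s, if anything falls off the work surface, if the arm or the gripper's body presses on something with over 40 N, if the wrist force passes 120 N, or if a joint passes its speed limit or range.

ROBOT

A 7-joint arm with a two-finger parallel gripper is mounted at the origin on the work surface. World frame = base frame: x ahead of the robot, y to its left, z up, the work surface at z = 0. Lengths are in m, angles in rad, forces in N, time in s.
With the tool pointing down it reaches from about 0.4 to 0.85 m from the base axis. Payload 10.4 kg.
Tool frame: the origin (TCP) lies at the very end of the fingers, on their centre line; the grasp point (between the pads) lies 19 mm behind it; z points along the fingers, y is the line along which they close (so a half turn about z gives the same grasp; the last joint's range is limited). The gripper opens to 87 mm and grips with 3 to 60 N. Pads are 19 mm wide; open, the fingers measure 117 mm over their backs; the gripper's body (75 mm by 190 mm) begins 51 mm behind the grasp point.
Start: joints at [-1.206, 0.332, -0.065, 1.46, 0.022, 1.35, -0.088], TCP at [0.236, 0.579, 0.223] pointing down, gripper open.
Joint ranges: [-2.6, 2.6], [-0.5, 2.12], [-1.47, 1.34], [0.16, 2.42], [-1.27, 4.41], [0.06, 2.06], [-2.6, 2.6]. Speed limits (rad/s): [2.22, 2.22, 2.79, 2.79, 3.14, 3.14, 3.14].

INTERFACE

Orientations are given as a unit quaternion [x, y, z, w].
In Python, from bench import status, camera, order gives the robot as it stands.
- The arm moves only by the tool jog_arm, never from a script. Its argument "plan" is a list of rows, each a list of 7 numbers: the turn, a rotation vector about the tool's x, y, z in rad, then the shift along the tool's x, y, z in mm, then the opening, from -1 (shut) to 1 (fully open). A call has 1 to 12 rows; each row is the pose to reach, as a shift and turn from the pose commanded when the call began, along the tool's axes at that moment; what a row does not reach only later rows make up. A row lasts 1/10 s, in which the tool goes at most 50 mm and 8.59 degrees, less where a joint would pass 70% of its speed; a pose out of reach is approached as far as the arm can. A call with a gripper value outside its range is refused whole. The fingers move at their own pace and stop on an object; "squeeze" is the grip in N (left out, the last holds). Time passes only in rows, so rows that repeat a pose let the fingers close. It gives the time, the measured TCP pose, the force, the opening and the grip force at its end, in the units of the state.
- status.read_state(): the state, without advancing time (a new reading comes with each control period).
- camera(name): name is "side" or "top" or "wrist"; returns a dict with "image" (480x640x3 uint8, red, green, blue), "z_map" (480x640 float32, m along the optical axis (not along the pixel's ray), 0 where there is no reading), "fx", "fy", "cx", "cy" (pixels), "world_from_camera" (4x4, takes a point from camera to world coordinates); the wrist camera has in their place "mount" (4x4, takes a point from camera to tool coordinates, whose origin is the TCP and whose axes are the flange's). Camera axes: x right, y down, z forward; pixel columns grow to the right and rows downward; lengths in m; the calibration is good to about 2 mm. A picture is of the moment at which its call begins: read the wrist's pose just before it.
- order.close_job(): hands the job in; it is judged then, once.
The state is a dict: "time": time; "joint_positions": joint angles; "joint_vel": joint speeds; "joint_torque": joint torques, N m; "ee_pos": TCP position; "eef_rot": TCP orientation; "ft_force": force on the tool from outside, world axes, zero at the start; "torque": the same for the moment, N m; "width": finger opening in m; "grip_force": force on a finger pad.
Only numpy, scipy, OpenCV 4.12 (cv2) and the standard library are available. Lean on these libraries where they do the work, as an engineer would, in place of code of your own. Each camera call takes 0.05 s, during which the arm holds its last target. There are 200 camera calls.

## Working session

There is one attempt and no reset: what is moved stays moved. The work goes in short steps, Python scripts to look and compute and a tool call to move; the robot and the scene stay as the last step left them, time stands still between calls to the robot, and variables do not carry over. Pictures are saved under pics/ and viewed, at most 10 in all, crops included, and the job is handed in when it is done.

Besides the shell and the picture viewer there is one more tool, called after ">>>" as a command line: name --pt "numbers of a row" for each row, then --argument value for the rest. jog_arm: Moves the arm, as the interface text tells. Its arguments: {"type":"object","properties":{"plan":{"type":"array"},"squeeze":{"type":"number"}},"required":["plan"]}

```bash
mkdir -p pics; ls
cat > h.py <<'E'
import numpy as np, cv2
from bench import status, camera, order
from scipy.spatial.transform import Rotation as R
def snap(n):
    c=camera(n); np.savez('pics/'+n+'.npz',**c); return c
def cloud(c,T=None):
    T=c['world_from_camera'] if T is None else T
    z=c['z_map']; v,u=np.mgrid[0:480,0:640]
    P=np.stack([(u-c['cx'])/c['fx']*z,(v-c['cy'])/c['fy']*z,z],-1)
    W=P@T[:3,:3].T+T[:3,3]; W[z==0]=np.nan; return W
def wristT(c,s):
    T=np.eye(4);T[:3,:3]=R.from_quat(s['eef_rot']).as_matrix();T[:3,3]=s['ee_pos'];return T@c['mount']
E
python3 - <<'E'
from h import *
s=status.read_state();print(s)
for n in ('top','side'):
    c=snap(n);cv2.imwrite(f'pics/{n}0.png',c['image'][:,:,::-1]);print(n,c['world_from_camera'].round(3).tolist(),c['fx'])
E
```

```text
pics
{'time': 0.0, 'joint_positions': array([-1.20559155,  0.33290919, -0.06470782,  1.46094565,  0.02160086,
        1.34988476, -0.08850235]), 'joint_vel': array([ 0.0012938 ,  0.00174625,  0.00030608,  0.00025789, -0.00017162,
       -0.00234083,  0.00034266]), 'joint_torque': array([-2.68146387e-04, -6.23242164e+01,  2.46457115e-02, -3.89919555e+01,
       -6.13268302e-02,  3.92669009e-02,  1.19768747e-04]), 'ee_pos': array([0.23620325, 0.57822999, 0.22172858]), 'eef_rot': array([ 1.92676652e-01,  9.81262035e-01, -7.17579565e-04, -1.08077525e-04]), 'ft_force': array([0.67708813, 0.58884909, 0.31497332]), 'torque': array([ 0.00690797, -0.01604351, -0.0773229 ]), 'grip_force': 0.0, 'width': 0.08689707664180278}
top [[-0.02, -0.986, 0.163, 0.351], [-0.999, 0.024, 0.024, -0.114], [-0.028, -0.163, -0.986, 1.093], [0.0, 0.0, 0.0, 1.0]] 446.68083355937154
side [[0.724, -0.473, 0.502, -0.463], [-0.69, -0.493, 0.53, -1.104], [-0.003, -0.73, -0.684, 1.352], [0.0, 0.0, 0.0, 1.0]] 622.3138786811862
```

View pics/top0.png

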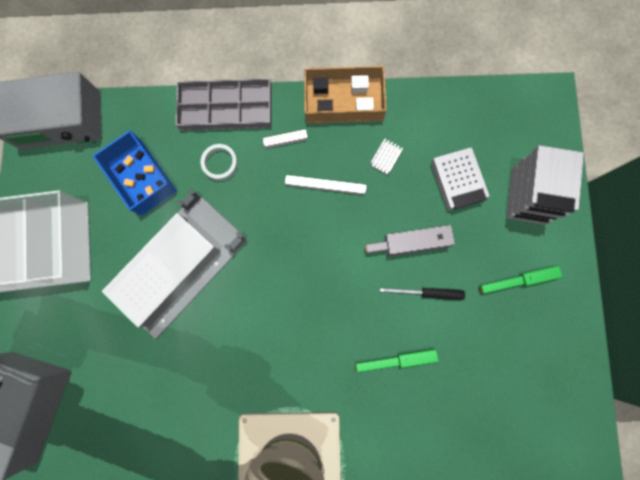

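View pics/side0.png

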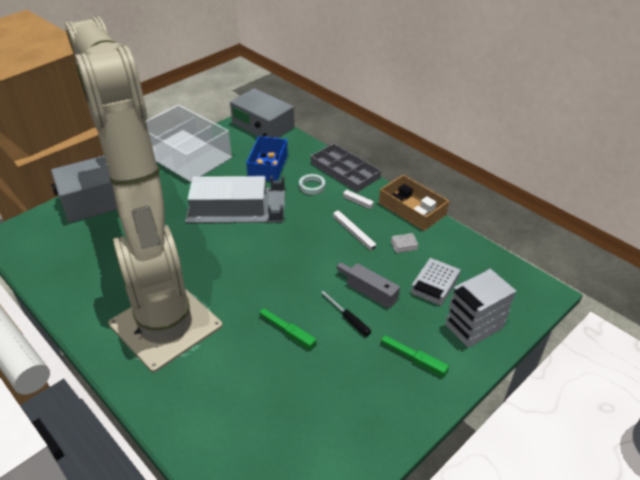

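The top view shows the sleeve at (420,240) with the neck sticking out to the left at (375,247). The bay is at (175,262), with its posts at (190,200) and (237,240). The long bar is at (325,184), the short bar at (285,138) and the screwdriver at (420,293). The side view agrees. Next I'll measure these from depth.

```bash
cat > m.py <<'E'
from h import *
c=dict(np.load('pics/top.npz'));W=cloud(c)
def roi(name,u0,u1,v0,v1,z0,z1):
    P=W[v0:v1,u0:u1].reshape(-1,3);P=P[(P[:,2]>z0)&(P[:,2]<z1)]
    if len(P)<5: print(name,'few',len(P));return
    r=cv2.minAreaRect((P[:,:2]*1000).astype(np.float32))
    print(name,len(P),'ctr',np.round(r[0],1),'size',np.round(r[1],1),'ang',round(r[2],2),'z',np.percentile(P[:,2],[5,50,95]).round(4))
roi('bench',300,350,280,340,-1,1)
roi('sleevetop',380,460,220,260,.048,.07)
roi('neck',360,386,236,258,.012,.045)
roi('bar',278,372,170,198,.010,.04)
roi('short',258,312,125,150,.010,.04)
roi('postA',175,206,185,215,.050,.075)
roi('postB',222,250,228,255,.050,.075)
roi('cover',95,220,205,330,.070,.09)
roi('base',95,250,185,340,.004,.014)
roi('screw',372,470,282,305,.008,.05)
roi('tape',195,242,140,185,.012,.05)
roi('heatsink',365,410,135,178,.012,.05)
roi('spare',425,492,145,215,.02,.07)
roi('rack',500,590,140,230,.02,.4)
roi('green1',350,445,345,375,.01,.05)
E
python3 m.py
python3 - <<'E'
import cv2
a=cv2.imread('pics/top0.png');cv2.imwrite('pics/crop1.png',cv2.resize(a[180:345,90:290],None,fx=3,fy=3,interpolation=cv2.INTER_CUBIC))
E
```

```text
bench 2987 ctr [352.6 -88.4] size [119.8 141.3] ang 88.74 z [-0.0037 -0.0002  0.003 ]
sleevetop 1288 ctr [ 510.4 -317.2] size [ 46.5 152.6] ang 7.1 z [0.0535 0.0568 0.06  ]
neck 186 ctr [ 498.3 -217.3] size [27.1 56.2] ang 18.79 z [0.0291 0.039  0.0419]
bar 696 ctr [660.7 -97.4] size [200.2  22.8] ang 81.05 z [0.0137 0.0194 0.0227]
short 392 ctr [802.    9.8] size [ 59.4 118.3] ang 8.75 z [0.0125 0.0192 0.0226]
postA 57 ctr [617.4 243.2] size [25.4 68.3] ang 60.23 z [0.053  0.0609 0.0644]
postB 54 ctr [516.8 121.4] size [15.7 47.1] ang 47.12 z [0.0522 0.0605 0.0634]
cover 5590 ctr [488.9 329.5] size [226.7 245.6] ang 46.8 z [0.0752 0.0784 0.0814]
base 3377 ctr [481.3 291. ] size [398.2 383.6] ang 88.99 z [0.0044 0.0075 0.0113]
screw 554 ctr [ 389.4 -321.9] size [199.1  25.8] ang 84.89 z [0.013  0.022  0.0272]
tape 449 ctr [727.  170.9] size [89.1 89.1] ang 3.86 z [0.0141 0.0228 0.0262]
heatsink 264 ctr [ 729.7 -252.2] size [50.5 71.4] ang 58.44 z [0.0144 0.024  0.0284]
spare 2268 ctr [ 661.2 -428.1] size [135.5  99.2] ang 14.66 z [0.0331 0.0381 0.0419]
rack 4554 ctr [ 621.5 -600.1] size [100.3 137.5] ang 78.68 z [0.0365 0.1485 0.1525]
green1 965 ctr [ 231.1 -253. ] size [ 30.8 191.2] ang 7.66 z [0.0201 0.0273 0.0322]
```

View pics/crop1.png

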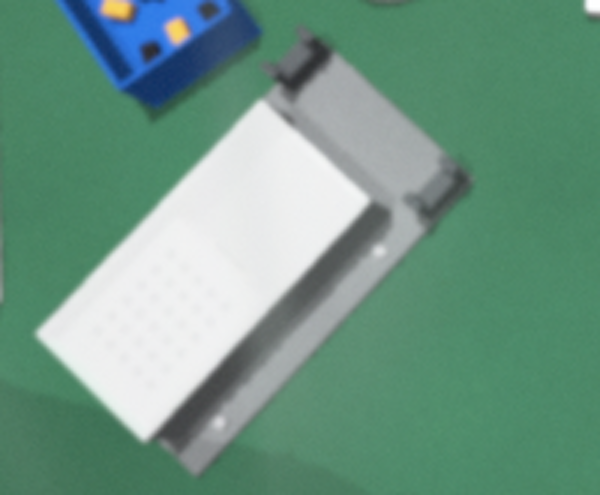

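The crop shows the bay's posts at crop (295,60) and (435,185), with the mouth edge of the cover running from (265,100) to (375,205). Next I'll fit the bay pose more precisely.

```bash
cat > m2.py <<'E'
from h import *
c=dict(np.load('pics/top.npz'));W=cloud(c)
def comp(name,seed,z0,z1):
    m=((W[...,2]>z0)&(W[...,2]<z1)).astype(np.uint8)
    n,l=cv2.connectedComponents(m,connectivity=4); k=l[seed[1],seed[0]]
    if k==0: print(name,'seed empty');return
    P=W[l==k]; r=cv2.minAreaRect((P[:,:2]*1000).astype(np.float32))
    print(name,len(P),'ctr',np.round(r[0],1),'size',np.round(r[1],1),'ang',round(r[2],2))
    return P
comp('cover',(150,260),.071,.09)
comp('short',(285,138),.010,.04)
comp('bar',(325,184),.010,.04)
# green wands / table-plane masks for the base plate + posts
m=((W[...,2]>.0045)&(W[...,2]<.0895)).astype(np.uint8)
n,l=cv2.connectedComponents(m,connectivity=4);k=l[215,210];P=W[l==k]
r=cv2.minAreaRect((P[:,:2]*1000).astype(np.float32));print('bay whole',len(P),r)
# side view cloud
c2=dict(np.load('pics/side.npz'));W2=cloud(c2);P=W2.reshape(-1,3)
P=np.vstack([W.reshape(-1,3),P])
# in bay frame guess from cover: posts
import sys
E
python3 m2.py
```

```text
cover 5569 ctr [453.3 291.5] size [122.6 245.6] ang 46.8
short 376 ctr [784.6   2.6] size [ 22.1 109.6] ang 9.48
bar 696 ctr [660.7 -97.4] size [200.2  22.8] ang 81.05
bay whole 9594 ((474.5900573730469, 277.25592041015625), (191.0567626953125, 324.50067138671875), 46.898048400878906)
```

```bash
cat >> h.py <<'E'
BO=np.array([.5426,.2076,0]);bx=np.array([np.cos(np.radians(136.8)),np.sin(np.radians(136.8)),0]);by=np.array([-bx[1],bx[0],0]);ez=np.array([0,0,1.])
def B(x,y,z): return BO+x*bx+y*by+z*ez
def rel(p,M,pr=True):
    """row (turn, shift mm) from the present pose to world pos p, rotation matrix M"""
    s=status.read_state();R0=R.from_quat(s['eef_rot']).as_matrix()
    tv=R.from_matrix(R0.T@M).as_rotvec();d=R0.T@(np.asarray(p)-s['ee_pos'])*1000
    if pr:print('t',round(s['time'],2),'pos',s['ee_pos'].round(4),'turn',tv.round(4).tolist(),'shift',d.round(1).tolist(),'w',round(s['width'],4),'F',s['ft_force'].round(1),'grip',round(s['grip_force'],1))
    return tv,d
def down(ydir,near=None):
    """tool pointing down, y along +-ydir, whichever is nearer the present"""
    R0=R.from_quat(status.read_state()['eef_rot']).as_matrix()
    y=np.array([ydir[0],ydir[1],0.]);y/=np.linalg.norm(y)
    if y@R0[:,1]<0:y=-y
    z=-ez;return np.stack([np.cross(y,z),y,z],1)
E
python3 - <<'E'
from h import *
c=camera('wrist');print(c['mount'].round(4).tolist(),c['fx'],c['cx'],c['cy'])
s=status.read_state();print(R.from_quat(s['eef_rot']).as_matrix().round(3).tolist())
E
```

```text
[[-0.002, -0.971, -0.239, 0.064], [1.0, -0.002, -0.0005, 0.0002], [-0.0, -0.239, 0.971, -0.1624], [0.0, 0.0, 0.0, 1.0]] 400.5571118958214 314.5800249042247 242.7352189020428
[[-0.926, 0.378, -0.0], [0.378, 0.926, -0.001], [-0.0, -0.001, -1.0]]
```

Run:
```python
from h import *
a=np.radians(48);z=np.sin(a)*bx-np.cos(a)*ez;x=np.cos(a)*bx+np.sin(a)*ez
rel(B(-.15,0,.14),np.stack([x,np.cross(z,x),z],1))
```

```text
t 0.15 pos [0.2363 0.5783 0.222 ] turn [-0.1543, 0.8284, 0.344] shift [-563.9, -281.0, 82.3] w 0.0868 F [-0.5 -0.9  0.6] grip 0.0
```

>>> jog_arm --pt "0 0 0 -280 -140 0 1" --pt "0 0 0 -280 -140 0 1" --pt "0 0 0 -280 -140 0 1" --pt "0 0 0 -280 -140 0 1" --pt "0 0 0 -280 -140 0 1" --pt "0 0 0 -280 -140 0 1" --pt "-0.154 0.828 0.344 -564 -281 82 1" --pt "-0.154 0.828 0.344 -564 -281 82 1" --pt "-0.154 0.828 0.344 -564 -281 82 1" --pt "-0.154 0.828 0.344 -564 -281 82 1" --pt "-0.154 0.828 0.344 -564 -281 82 1" --pt "-0.154 0.828 0.344 -564 -281 82 1"

```text
time: 1.35
ee_pos: [0.6261, 0.1346, 0.1506]
eef_rot: [0.335, 0.853, 0.149, -0.373]
ft_force: [1.7, 2.1, -0.1]
width: 0.0869
grip_force: 0.0
```

>>> jog_arm --pt "0 0 0 0 0 0 1" --pt "0 0 0 0 0 0 1"

```text
time: 1.55
ee_pos: [0.6246, 0.134, 0.1446]
eef_rot: [0.337, 0.852, 0.146, -0.374]
ft_force: [0.0, 1.1, 0.8]
width: 0.0871
grip_force: 0.0
```

Run:
```python
from h import *
s=status.read_state();c=snap('wrist');T=wristT(c,s);np.save('pics/T.npy',T)
def proj(p):
    q=np.linalg.inv(T)@np.append(p,1);return (c['fx']*q[0]/q[2]+c['cx'],c['fy']*q[1]/q[2]+c['cy'])
im=c['image'][:,:,::-1].copy();cv2.imwrite('pics/w1.png',im)
print('label',proj(B(.109,0,.049)),[np.round(proj(B(.109,y,z)),1).tolist() for y in(-.022,.022) for z in(.037,.061)])
print('mouth edge',proj(B(0,-.055,.075)),proj(B(0,.055,.075)),'posts',proj(B(-.04,-.08,.062)),proj(B(-.04,.08,.062)))
```

```text
label (np.float64(311.81813330952156), np.float64(129.35785867995048)) [[334.9, 139.1], [335.8, 118.9], [289.1, 139.3], [287.5, 119.1]]
mouth edge (np.float64(386.1002122920319), np.float64(202.07696700835106)) (np.float64(235.62422006443094), np.float64(202.49500364971883)) posts (np.float64(424.67093786081574), np.float64(258.0758757826136)) (np.float64(197.03955636531467), np.float64(258.5690535044431))
```

View pics/w1.png

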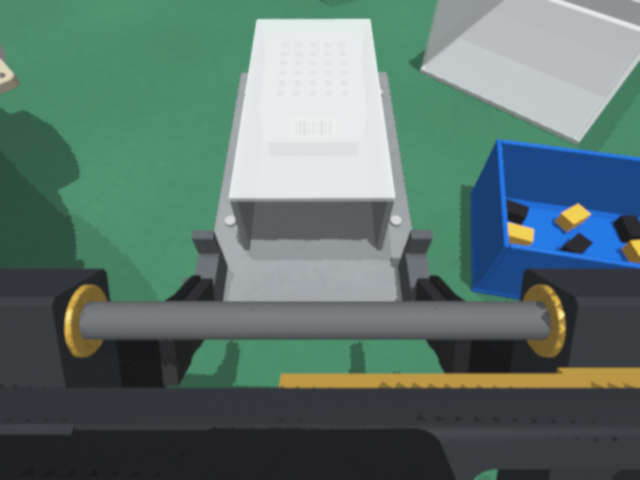

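The label shows faintly through the cover at about (313,128), against a predicted (312,129). The posts also sit where the bay model puts them. I'll check the label's centre more closely and get the move to the neck.

Run:
```python
from h import *
c=dict(np.load('pics/wrist.npz'));g=cv2.cvtColor(c['image'],cv2.COLOR_RGB2GRAY).astype(float)
print('row124-132',g[120:136,280:346:1].mean(0).round(0).astype(int).tolist())
print('psu',g[142:150,255:370].mean(0).round(0).astype(int).tolist())
print('col',g[105:160,300:326].mean(1).round(0).astype(int).tolist())
T=np.load('pics/T.npy')
def proj(p):
    q=np.linalg.inv(T)@np.append(p,1);return np.round((c['fx']*q[0]/q[2]+c['cx'],c['fy']*q[1]/q[2]+c['cy']),1)
print('psu pred',proj(B(.111,-.0485,.03)),proj(B(.111,.0485,.03)),'cover',proj(B(0,-.0613,.079)),proj(B(0,.0613,.079)))
W=cloud(c,T);m=(W[...,2]>.070)&(W[...,2]<.09);n,l=cv2.connectedComponents(m.astype(np.uint8),connectivity=4);P=W[l==l[60,310]];r=cv2.minAreaRect((P[:,:2]*1000).astype(np.float32));print('cover',r,np.median(P[:,2]))
d=np.array([-np.sin(np.radians(7.1)),np.cos(np.radians(7.1)),0]);ctr=np.array([.5104,-.3172,0]);so=ctr-.016*d
print('sleeve o',so,'tip',so+.145*d)
p=so+.120*d+np.array([0,0,.10]);rel(p,down([d[1],-d[0]]))
```

```text
row124-132 [235, 235, 235, 235, 235, 235, 235, 235, 235, 236, 237, 238, 238, 237, 236, 234, 234, 236, 235, 231, 230, 232, 233, 230, 227, 229, 233, 235, 233, 234, 236, 235, 231, 230, 234, 236, 235, 233, 235, 235, 230, 227, 229, 233, 235, 233, 234, 236, 235, 231, 230, 233, 236, 237, 237, 237, 236, 235, 235, 235, 235, 235, 235, 235, 235, 235]
psu [230, 230, 230, 230, 230, 231, 231, 232, 232, 232, 232, 232, 231, 228, 226, 224, 224, 224, 224, 224, 224, 224, 224, 224, 224, 224, 224, 224, 224, 224, 224, 224, 224, 224, 224, 224, 224, 224, 224, 224, 224, 224, 225, 224, 224, 224, 224, 224, 224, 224, 224, 224, 224, 224, 224, 224, 224, 225, 224, 224, 224, 224, 224, 224, 224, 224, 224, 224, 224, 224, 224, 224, 224, 224, 224, 224, 224, 224, 224, 224, 224, 224, 224, 224, 224, 224, 224, 224, 224, 224, 224, 224, 224, 224, 224, 224, 224, 224, 224, 224, 224, 224, 226, 229, 231, 232, 232, 232, 232, 231, 231, 230, 230, 230, 230]
col [236, 236, 236, 236, 236, 236, 235, 235, 235, 235, 235, 236, 237, 237, 237, 236, 234, 232, 232, 232, 232, 232, 232, 232, 232, 231, 231, 231, 232, 233, 236, 237, 237, 236, 235, 235, 233, 228, 225, 224, 223, 223, 223, 223, 223, 223, 223, 223, 223, 224, 225, 229, 232, 232, 232]
psu pred [361.7 143.1] [262.5 143.5] cover [395.6 198.5] [226. 199.]
cover ((452.9030456542969, 292.79302978515625), (120.33072662353516, 248.61573791503906), 46.74293899536133) 0.07976433122001363
sleeve o [ 0.51237762 -0.33307731  0.        ] tip [ 0.49445541 -0.18918918  0.        ]
t 1.6 pos [0.6249 0.1365 0.1493] turn [-0.2855, -0.789, 0.6593] shift [-134.3, -343.7, -73.2] w 0.087 F [-0.9  1.3  0.8] grip 0.0
```

>>> jog_arm --pt "-0.285 -0.789 0.659 -134 -344 -73 1" --pt "-0.285 -0.789 0.659 -134 -344 -73 1" --pt "-0.285 -0.789 0.659 -134 -344 -73 1" --pt "-0.285 -0.789 0.659 -134 -344 -73 1" --pt "-0.285 -0.789 0.659 -134 -344 -73 1" --pt "-0.285 -0.789 0.659 -134 -344 -73 1" --pt "-0.285 -0.789 0.659 -134 -344 -73 1" --pt "-0.285 -0.789 0.659 -134 -344 -73 1" --pt "-0.285 -0.789 0.659 -134 -344 -73 1" --pt "-0.285 -0.789 0.659 -134 -344 -73 1" --pt "-0.285 -0.789 0.659 -134 -344 -73 1"

```text
time: 2.7
ee_pos: [0.499, -0.2115, 0.1032]
eef_rot: [0.66, 0.751, 0.002, 0.002]
ft_force: [-0.1, -0.1, 0.2]
width: 0.0871
grip_force: 0.0
```

```bash
cat > neck.py <<'E'
from h import *
d=np.array([-np.sin(np.radians(7.1)),np.cos(np.radians(7.1)),0]);so=np.array([.5104,-.3172,0])-.016*d;n=np.array([d[1],-d[0],0])
s=status.read_state();c=snap('wrist');W=cloud(c,wristT(c,s))
P=W.reshape(-1,3)-so;x=P@d;y=P@n;z=P[:,2]
m=(z>.030)&(z<.046)&(x>.085)&(x<.16)&(abs(y)<.03)
if m.sum()>20:
    k=(x>.1)&m;print('neck x',np.percentile(x[m],[1,99]).round(4),'y',np.percentile(y[k],[3,97]).round(4),'z',np.median(z[m]).round(4),m.sum())
m=(z>.05)&(z<.065)&(abs(y)<.04)&(x>-.1);print('sleeve x max',np.percentile(x[m],99).round(4),'y',np.percentile(y[m],[2,98]).round(4),np.median(z[m]))
cv2.imwrite('pics/w2.png',c['image'][:,:,::-1])
rel(so+.120*d+np.array([0,0,.018]),down(n))
E
python3 neck.py
```

```text
neck x [0.0932 0.145 ] y [-0.0097  0.0089] z 0.0399 2806
sleeve x max 0.0787 y [-0.0227  0.0215] 0.05708525348251825
t 2.75 pos [ 0.4988 -0.2119  0.1027] turn [0.0047, -0.0004, 0.0042] shift [-2.0, -1.9, 84.7] w 0.0872 F [-0.3  0.5  0.6] grip 0.0
```

>>> jog_arm --pt "0.004 0 0.004 -1 -1 30 0.3" --pt "0.004 0 0.004 -1 -1 55 0.3" --pt "0.004 0 0.004 -1 -1 75 0.3" --pt "0.004 0 0.004 -1 -1 84 0.3" --pt "0.004 0 0.004 -1 -1 84 0.3"

```text
time: 3.25
ee_pos: [0.4964, -0.2142, 0.0168]
eef_rot: [0.663, 0.749, -0.001, -0.001]
ft_force: [-0.2, -0.9, -0.6]
width: 0.0591
grip_force: 0.0
```

```bash
cat > c.py <<'E'
from h import *
d=np.array([-np.sin(np.radians(7.1)),np.cos(np.radians(7.1)),0]);so=np.array([.5104,-.3172,0])-.016*d;n=np.array([d[1],-d[0],0])
s=status.read_state();print((s['ee_pos']-so)@d,(s['ee_pos']-so)@n,s['ee_pos'])
rel(so+.120*d+np.array([0,0,.018]),down(n))
E
python3 c.py
```

```text
0.11996625466906244 -0.001119101601102188 [ 0.4964391  -0.21416929  0.01677412]
t 3.25 pos [ 0.4964 -0.2142  0.0168] turn [-0.0038, -0.0001, -0.0019] shift [0.0, 1.1, -1.2] w 0.0591 F [-0.2 -0.9 -0.6] grip 0.0
```

>>> jog_arm --pt "0 0 0 0 0.5 -1.5 0.3" --pt "0 0 0 0 0.5 -1.5 -1" --pt "0 0 0 0 0.5 -1.5 -1" --pt "0 0 0 0 0.5 -1.5 -1" --pt "0 0 0 0 0.5 -1.5 -1" --pt "0 0 0 0 0.5 -1.5 -1" --pt "0 0 0 0 0.5 -1.5 -1" --pt "0 0 0 10 0.5 -1.5 -1" --pt "0 0 0 25 0.5 -1.5 -1" --pt "0 0 0 40 0.5 -1.5 -1" --squeeze 55

```text
time: 4.25
ee_pos: [0.4922, -0.1744, 0.019]
eef_rot: [0.663, 0.748, -0.001, -0.0]
ft_force: [-0.5, -1.1, -0.0]
width: 0.0193
grip_force: 55.0
```

```bash
python3 c.py
```

```text
0.15995390873375107 -0.000433434826225227 [ 0.49217697 -0.17440351  0.01897272]
t 4.25 pos [ 0.4922 -0.1744  0.019 ] turn [-0.0022, 0.0006, -0.0034] shift [-40.0, 0.6, 1.0] w 0.0193 F [-0.5 -1.1 -0. ] grip 55.0
```

>>> jog_arm --pt "0 0 0 20 0 0 -1" --pt "0 0 0 40 0 0 -1" --pt "0 0 0 60 0 0 -1" --pt "0 0 0 80 0 0 -1" --pt "0 0 0 100 0 0 -1" --pt "0 0 0 120 0 0 -1" --pt "0 0 0 140 0 0 -1" --pt "0 0 0 145 0 0 -1" --pt "0 0 0 145 0 5 -1" --pt "0 0 0 145 0 10 -1" --pt "0 0 0 145 0 13 -1" --pt "0 0 0 145 0 13 -1"

```text
time: 5.45
ee_pos: [0.4743, -0.0322, 0.0053]
eef_rot: [0.664, 0.748, -0.002, -0.001]
ft_force: [-0.2, -0.1, -1.2]
width: 0.0199
grip_force: 55.0
```

>>> jog_arm --pt "0 0 0 0 0 1.5 -1" --pt "0 0 0 0 0 1.5 -0.5" --pt "0 0 0 0 0 1.5 0" --pt "0 0 0 0 0 1.5 0" --pt "0 0 0 0 0 1.5 0" --pt "0 0 0 0 0 -40 0" --pt "0 0 0 0 0 -70 0.3" --pt "0 0 0 -80 0 -110 0.3" --pt "0 0 0 -80 0 -110 0.3" --pt "0 0 0 -80 0 -110 0.3" --pt "0 0 0 -80 0 -110 0.3"

```text
time: 6.55
ee_pos: [0.4848, -0.111, 0.1161]
eef_rot: [0.664, 0.748, -0.001, -0.0]
ft_force: [0.0, 1.1, -0.4]
width: 0.0562
grip_force: 0.0
```

```bash
cat > wand.py <<'E'
from h import *
s=status.read_state();c=snap('wrist');W=cloud(c,wristT(c,s));cv2.imwrite('pics/w3.png',c['image'][:,:,::-1])
# black handle / neck: everything 10..45 mm above bench near the drawn wand
ctr=np.array([.4895,-.149]);P=W.reshape(-1,3);z=P[:,2]
d=np.array([-np.sin(np.radians(7.1)),np.cos(np.radians(7.1))]);n=np.array([d[1],-d[0]])
q=P[:,:2]-ctr
for nm,z0,z1 in(('handle',.0272,.04),('neck',.018,.0268)):
    m=(z>z0)&(z<z1)&(abs(q@d)<.18)&(abs(q@n)<.05)
    r=cv2.minAreaRect((P[m][:,:2]*1000).astype(np.float32));print(nm,m.sum(),np.round(r[0],1),np.round(r[1],1),round(r[2],2),np.median(z[m]))
rel([ctr[0],ctr[1],.1],down(n))
E
python3 wand.py
```

```text
handle 3658 [ 483.8 -102.6] [ 29.4 185.2] 6.89 0.02994023033824264
neck 5342 [483.2 -98.8] [ 29.8 186.6] 7.08 0.024979328419626134
t 6.6 pos [ 0.4844 -0.11    0.1156] turn [-0.0026, -0.0, -0.003] shift [-39.4, 0.4, 15.6] w 0.0566 F [ 0.1  0.5 -1. ] grip 0.0
```

The wand lies flat, with the handle top at 30 mm and the neck at 25 mm. The handle centre is about (489,-151), and I'm regrasping there.

Run:
```python
from h import *
a=np.radians(7.0);n=[np.cos(a),np.sin(a)]
rel([.4885,-.1463,.004],down(n))
```

```text
t 6.6 pos [ 0.4844 -0.11    0.1156] turn [-0.0026, -0.0, -0.0013] shift [-36.6, -0.1, 111.6] w 0.0566 F [ 0.1  0.5 -1. ] grip 0.0
```

>>> jog_arm --pt "0 0 0 -36.6 0 30 0.3" --pt "0 0 0 -36.6 0 60 0.3" --pt "0 0 0 -36.6 0 90 0.3" --pt "0 0 0 -36.6 0 105 0.3" --pt "0 0 0 -36.6 0 110 0.3" --pt "0 0 0 -36.6 0 110 -1" --pt "0 0 0 -36.6 0 110 -1" --pt "0 0 0 -36.6 0 110 -1" --pt "0 0 0 -36.6 0 110 -1" --pt "0 0 0 -36.6 0 110 -1" --squeeze 50

```text
time: 7.6
ee_pos: [0.4894, -0.1469, 0.0067]
eef_rot: [0.663, 0.749, -0.0, -0.0]
ft_force: [-1.3, 1.3, 5.6]
width: 0.0297
grip_force: 50.0
```

Run:
```python
from h import *
a=np.radians(7.0);d=np.array([-np.sin(a),np.cos(a),0]);n=[d[1],-d[0]]
s=status.read_state();h=np.array([.4891,-.1513,0]);g=(s['ee_pos']-h)@d;print('grasp at wand x',g,'z',s['ee_pos'][2],'R',R.from_quat(s['eef_rot']).as_matrix()[:,0].round(4))
# pre-pose: tip at bay x -20
rel(B(-.165+g,-.0005,.14),down(by))
```

```text
grasp at wand x 0.004313704683773282 z 0.006681806439727819 R [-1.207e-01  9.927e-01 -4.000e-04]
t 7.6 pos [ 0.4894 -0.1469  0.0067] turn [-0.001, 0.0, -0.6959] shift [222.5, 198.8, -133.6] w 0.0297 F [-1.3  1.3  5.6] grip 50.0
```

>>> jog_arm --pt "0 0 0 0 0 -30 -1" --pt "0 0 0 0 0 -70 -1" --pt "0 0 0 30 25 -110 -1" --pt "0 0 -0.1 60 50 -134 -1" --pt "0 0 -0.2 90 80 -134 -1" --pt "0 0 -0.3 120 105 -134 -1" --pt "0 0 -0.42 150 135 -134 -1" --pt "0 0 -0.55 180 165 -134 -1" --pt "0 0 -0.65 210 190 -134 -1" --pt "0 0 -0.696 222.5 199 -134 -1" --pt "0 0 -0.696 222.5 199 -134 -1" --pt "0 0 -0.696 222.5 199 -134 -1"

```text
time: 8.8
ee_pos: [0.6595, 0.0967, 0.1392]
eef_rot: [0.369, 0.929, -0.001, -0.001]
ft_force: [0.3, -0.5, -0.9]
width: 0.0296
grip_force: 50.0
```

```bash
cat > inh.py <<'E'
from h import *
s=status.read_state();c=snap('wrist');W=cloud(c,wristT(c,s));P=W.reshape(-1,3)
q=P-BO;x=q@bx;y=q@by;z=P[:,2];p=s['ee_pos']-BO;print('tcp bay',p@bx,p@by,p[2])
zh=p[2]-.0067+.015 # expected axis height
m=(z>zh-.008)&(z<zh+.022)&(x>p@bx+.055)&(x<p@bx+.17)&(abs(y-p@by)<.03)
t=(x>p@bx+.05)
print('neck',m.sum(),'x',np.percentile(x[m],[1,99.5]).round(4))
for a,b in((.06,.08),(.08,.1),(.1,.12),(.12,.138)):
    k=m&(x>p@bx+a)&(x<p@bx+b)&(z>zh+.004);print(a,'y',np.percentile(y[k],[3,97]).round(4),'mid',np.percentile(y[k],[3,97]).mean().round(4),'ztop-exp',(np.median(z[k])-zh-.010).round(4))
cv2.imwrite('pics/w4.png',c['image'][:,:,::-1])
rel(B(-.0608+.0043,-.0005,.0407),down(by))
E
python3 inh.py
```

```text
tcp bay -0.16114108758229034 0.0008335086933851932 0.13924042264797476
neck 9902 x [-0.1055 -0.052 ]
0.06 y [-0.009   0.0095] mid 0.0002 ztop-exp 0.0
0.08 y [-0.0092  0.0095] mid 0.0002 ztop-exp 0.0001
0.1 y [-0.0094  0.0094] mid 0.0 ztop-exp 0.0Traceback (most recent call last):
  File "inh.py", line 9, in <module>
    k=m&(x>p@bx+a)&(x<p@bx+b)&(z>zh+.004);print(a,'y',np.percentile(y[k],[3,97]).round(4),'mid',np.percentile(y[k],[3,97]).mean().round(4),'ztop-exp',(np.median(z[k])-zh-.010).round(4))
                                                      ~~~~~~~~~~~~~^^^^^^^^^^^^^
    return _quantile_unchecked(
        a, q, axis, out, overwrite_input, method, keepdims, weights)
    return _ureduce(a,
                    func=_quantile_ureduce_func,
    ...<5 lines>...
                    overwrite_input=overwrite_input,
                    method=method)
    r = func(a, **kwargs)
    result = _quantile(arr,
                       quantiles=q,
    ...<2 lines>...
                       out=out,
                       weights=wgt)
    slices_having_nans = np.isnan(arr[-1, ...])
                                  ~~~^^^^^^^^^
IndexError: index -1 is out of bounds for axis 0 with size 0
```

Run:
```python
from h import *
s=status.read_state();p=s['ee_pos']-BO;c=snap('top');P=cloud(c).reshape(-1,3);q=P-BO;x=q@bx;y=q@by;z=P[:,2]
m=(z>.13)&(z<.17)&(x>p@bx+.08)&(x<p@bx+.17)&(abs(y)<.03);print(m.sum(),x[m].max() if m.any() else 0,np.percentile(y[m],[3,97]),np.median(z[m]))
print(p@bx,p@by,p[2])
rel(B(-.0613+.0043,-.0005,.0407),down(by))
```

```text
26 -0.06405067251727377 [0.00533815 0.01156749] 0.1514235974156365
-0.16159873355346832 0.0013617428995611053 0.1395026975079635
t 8.9 pos [0.6595 0.0959 0.1397] turn [-0.0026, -0.0006, -0.0032] shift [104.6, 1.8, 99.0] w 0.03 F [-0.8  0.1 -1.1] grip 50.0
```

>>> jog_arm --pt "0 0 0 0 1 30 -1" --pt "0 0 0 0 1 60 -1" --pt "0 0 0 0 1 85 -1" --pt "0 0 0 0 1 98 -1" --pt "0 0 0 0 1 99 -1" --pt "0 0 0 10 1 99 -1" --pt "0 0 0 22 1 99 -1" --pt "0 0 0 34 1 99 -1" --pt "0 0 0 46 1 99 -1" --pt "0 0 0 55 1 99 -1" --pt "0 0 0 60 1 99 -1" --pt "0 0 0 60 1 99 -1"

```text
time: 10.1
ee_pos: [0.6161, 0.1406, 0.0406]
eef_rot: [0.368, 0.93, -0.001, -0.001]
ft_force: [0.8, -0.1, -1.2]
width: 0.0298
grip_force: 50.0
```

```bash
cat > chk.py <<'E'
from h import *
s=status.read_state();c=snap('wrist');T=wristT(c,s);W=cloud(c,T);P=W.reshape(-1,3)
q=P-BO;x=q@bx;y=q@by;z=P[:,2];p=s['ee_pos']-BO;print('tcp bay',p@bx,p@by,p[2])
for a in(-.05,-.035,-.02):
    k=(x>a)&(x<a+.015)&(z>.052)&(z<.066)&(abs(y)<.03)
    if k.sum()>20:print(a,'neck y',np.percentile(y[k],[3,97]).round(4),'ztop',np.median(z[k]).round(4))
m=(z>.07)&(z<.09)&(x>-.02)&(x<.2)&(abs(y)<.08)
print('cover',m.sum(),'x0',np.percentile(x[m],1) if m.any() else 0,'z',np.median(z[m]),'y',np.percentile(y[m],[1,99]))
m=(z>.055)&(z<.068)&(x>-.064)&(x<-.016);print('posts y',[np.percentile(y[m&(y*sg>.065)&(y*sg<.1)],[3,97]).round(4).tolist() for sg in(1,-1) if (m&(y*sg>.065)&(y*sg<.1)).sum()>10])
def proj(pt):
    q=np.linalg.inv(T)@np.append(pt,1);return np.round((c['fx']*q[0]/q[2]+c['cx'],c['fy']*q[1]/q[2]+c['cy']),1)
print('label px',proj(B(.109,-.0005,.049)),'tip px',proj(B(p@bx-.0043+.145,p@by,.049)))
cv2.imwrite('pics/w5.png',c['image'][:,:,::-1]);c=snap('side');cv2.imwrite('pics/s5.png',cv2.resize(c['image'][120:270,130:330,::-1],None,fx=3.5,fy=3.5,interpolation=cv2.INTER_CUBIC))
rel(B(-.0613+.0043,0,.0407),down(by))
E
python3 chk.py
```

```text
tcp bay -0.09941821589364545 -0.001492262034258847 0.04058248072955809
-0.05 neck y [-0.0111  0.0074] ztop 0.0589
-0.035 neck y [-0.0111  0.0075] ztop 0.059
-0.02 neck y [-0.0111  0.0074] ztop 0.059
cover 6758 x0 0.0004401341008200229 z 0.0789346821392827 y [-0.05944154  0.05873581]
posts y [[0.0714, 0.0867], [-0.0872, -0.072]]
label px [ 309.1 -372.3] tip px [313.  -96.4]
t 10.2 pos [0.6168 0.1394 0.0406] turn [-0.002, -0.0007, -0.0001] shift [43.8, -1.1, -0.1] w 0.0295 F [ 0.2 -0.1 -0.2] grip 50.0
```

View pics/s5.png

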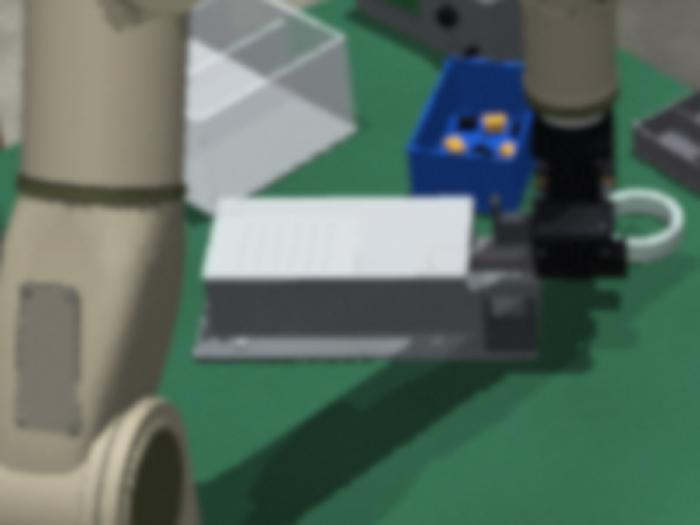

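The side crop shows the wand between the posts, with its tip just under the mouth edge at crop (470,265). The wrist depth puts the neck 1 mm off the label line in y, and level. I'm advancing the last 43 mm.

>>> jog_arm --pt "0 0 0 8 -0.9 0 -1" --pt "0 0 0 18 -0.9 0 -1" --pt "0 0 0 28 -0.9 0 -1" --pt "0 0 0 36 -0.9 0 -1" --pt "0 0 0 41 -0.9 0 -1" --pt "0 0 0 43.5 -0.9 0 -1" --pt "0 0 0 43.5 -0.9 0 -1" --pt "0 0 0 43.5 -0.9 0 -1" --pt "0 0 0 43.5 -0.9 0 -1"

```text
time: 11.1
ee_pos: [0.5845, 0.1684, 0.0405]
eef_rot: [0.368, 0.93, -0.001, -0.001]
ft_force: [0.5, 0.1, -2.0]
width: 0.0296
grip_force: 50.0
```

```bash
python3 chk.py
```

```text
tcp bay -0.057395532187781935 -0.00010950405154085477 0.04054637356387322
-0.05 neck y [-0.0213  0.0202] ztop 0.0638
-0.035 neck y [-0.0143  0.0133] ztop 0.0639
-0.02 neck y [-0.0115  0.0105] ztop 0.0591
cover 68033 x0 0.001262887440170843 z 0.0792310623507582 y [-0.05905832  0.05853283]
posts y [[0.0715, 0.0869], [-0.0871, -0.0719]]
label px [ 313.1 -193.1] tip px [312.2 -96.6]
t 11.2 pos [0.5845 0.1684 0.0405] turn [-0.0021, -0.0009, -0.0005] shift [0.3, -0.1, -0.2] w 0.03 F [-0.8  0.  -1.4] grip 50.0
```

>>> jog_arm --pt "0 0 0 0 0 0 -1" --pt "0 0 0 0 0 0 -1" --pt "0 0 0 0 0 0 -1" --pt "0 0 0 0 0 0 -1" --pt "0 0 0 0 0 0 -1" --pt "0 0 0 0 0 0 -1" --pt "0 0 0 0 0 0 -1" --pt "0 0 0 0 0 0 -1" --pt "0 0 0 0 0 0 -1" --pt "0 0 0 0 0 0 -1" --pt "0 0 0 0 0 0 -1" --pt "0 0 0 0 0 0 -1"

```text
time: 12.4
ee_pos: [0.5843, 0.1688, 0.0405]
eef_rot: [0.368, 0.93, -0.001, -0.001]
ft_force: [0.5, 0.7, -1.5]
width: 0.0298
grip_force: 50.0
```

>>> jog_arm --pt "0 0 0 0 0 0 -1" --pt "0 0 0 0 0 0 -1" --pt "0 0 0 0 0 0 -1" --pt "0 0 0 0 0 0 -1" --pt "0 0 0 0 0 0 -1" --pt "0 0 0 0 0 0 -1" --pt "0 0 0 0 0 0 -1" --pt "0 0 0 0 0 0 -1" --pt "0 0 0 0 0 0 -1" --pt "0 0 0 0 0 0 -1"

```text
time: 13.4
ee_pos: [0.5843, 0.1688, 0.0405]
eef_rot: [0.368, 0.93, -0.001, -0.001]
ft_force: [-0.4, -0.0, -1.6]
width: 0.0298
grip_force: 50.0
```

>>> jog_arm --pt "0 0 0 -15 0 0 -1" --pt "0 0 0 -35 0 0 -1" --pt "0 0 0 -60 0 0 -1" --pt "0 0 0 -90 0 0 -1" --pt "0 0 0 -110 0 0 -1" --pt "0 0 0 -120 0 -30 -1" --pt "0 0 0 -120 0 -70 -1" --pt "0 0 0 -120 0 -100 -1" --pt "0 0 0 -120 0 -100 -1"

```text
time: 14.3
ee_pos: [0.6752, 0.0854, 0.1456]
eef_rot: [0.369, 0.93, 0.001, 0.003]
ft_force: [0.5, 0.0, -1.6]
width: 0.0295
grip_force: 50.0
```

Run:
```python
from h import *
a=np.radians(7.0);d=np.array([-np.sin(a),np.cos(a),0]);n=[d[1],-d[0]]
rel(np.array([.47,-.15,.0])+.0043*d+.06*ez,down(n))
```

```text
t 14.3 pos [0.6752 0.0854 0.1456] turn [0.0052, 0.0023, 0.6937] shift [-8.3, -309.6, 84.4] w 0.0295 F [ 0.5  0.  -1.6] grip 50.0
```

>>> jog_arm --pt "0 0 0 0 -40 0 -1" --pt "0 0 0.1 -8 -80 0 -1" --pt "0 0 0.2 -8 -125 0 -1" --pt "0 0 0.32 -8 -170 0 -1" --pt "0 0 0.45 -8 -215 20 -1" --pt "0 0 0.6 -8 -260 40 -1" --pt "0.005 0.002 0.69 -8 -300 70 -1" --pt "0.005 0.002 0.69 -8 -309 80 -1" --pt "0.005 0.002 0.69 -8 -309 80 -1" --pt "0.005 0.002 0.69 -8 -309 80 -1"

```text
time: 15.3
ee_pos: [0.4673, -0.1437, 0.0615]
eef_rot: [0.66, 0.751, -0.003, -0.002]
ft_force: [0.0, -0.6, -0.9]
width: 0.0298
grip_force: 50.0
```

Run:
```python
from h import *
a=np.radians(7.0);d=np.array([-np.sin(a),np.cos(a),0]);n=[d[1],-d[0]]
rel(np.array([.47,-.15,.0])+.0043*d+.0067*ez,down(n))
```

```text
t 15.3 pos [ 0.4673 -0.1437  0.0615] turn [-0.0067, 0.0007, 0.0062] shift [-2.3, 2.2, 54.8] w 0.0298 F [ 0.  -0.6 -0.9] grip 50.0
```

Next I lower it, release, retreat, and go above the long bar.

>>> jog_arm --pt "-0.006 0 0 0 0 25 -1" --pt "-0.006 0 0 0 0 42 -1" --pt "-0.006 0 0 0 0 50 -1" --pt "-0.006 0 0 0 0 54 -1" --pt "-0.006 0 0 0 0 54.5 -1" --pt "-0.006 0 0 0 0 54.5 -0.5" --pt "-0.006 0 0 0 0 54.5 0.2" --pt "-0.006 0 0 0 0 54.5 0.2" --pt "-0.006 0 0 0 0 54.5 0.2"

```text
time: 16.2
ee_pos: [0.466, -0.1441, 0.0068]
eef_rot: [0.661, 0.751, -0.0, -0.0]
ft_force: [-0.5, 0.0, -1.5]
width: 0.0461
grip_force: 0.0
```

Run:
```python
from h import *
a=np.radians(81.05-90) # bar axis at 81.05 deg
b=np.array([np.cos(np.radians(81.05)),np.sin(np.radians(81.05))]);
rel([.6607,-.0974,.12],down([b[1],-b[0]]))
```

```text
t 16.2 pos [ 0.466  -0.1441  0.0068] turn [-0.0008, 0.0004, 0.2831] shift [21.7, 199.0, -113.3] w 0.0461 F [-0.5  0.  -1.5] grip 0.0
```

>>> jog_arm --pt "0 0 0 0 0 -15 0.4" --pt "0 0 0 0 0 -50 0.4" --pt "0 0 0 0 0 -90 0.4" --pt "0 0 0.05 4 40 -113 0.4" --pt "0 0 0.15 8 80 -113 0.4" --pt "0 0 0.25 14 125 -113 0.4" --pt "0 0 0.283 18 165 -113 0.4" --pt "0 0 0.283 21.7 195 -113 0.4" --pt "0 0 0.283 21.7 199 -113 0.4" --pt "0 0 0.283 21.7 199 -113 0.4"

```text
time: 17.2
ee_pos: [0.6606, -0.0975, 0.1187]
eef_rot: [0.76, 0.65, -0.001, -0.0]
ft_force: [0.1, -0.2, -0.4]
width: 0.0607
grip_force: 0.0
```

Run:
```python
from h import *
s=status.read_state();c=snap('wrist');P=cloud(c,wristT(c,s)).reshape(-1,3)
m=(P[:,2]>.012)&(P[:,2]<.03)&(np.linalg.norm(P[:,:2]-[.6607,-.0974],axis=1)<.115)
r=cv2.minAreaRect((P[m][:,:2]*1000).astype(np.float32));print(m.sum(),r,np.median(P[m][:,2]))
cv2.imwrite('pics/w6.png',c['image'][:,:,::-1])
c=snap('top');P=cloud(c).reshape(-1,3);q=P[:,:2]-[.462,-.10];m=(P[:,2]>.012)&(P[:,2]<.04)&(np.linalg.norm(q,axis=1)<.11)
if m.sum()>5: print('wand',m.sum(),cv2.minAreaRect((P[m][:,:2]*1000).astype(np.float32)))
cv2.imwrite('pics/t6.png',c['image'][:,:,::-1])
b=np.array([np.cos(np.radians(81.05)),np.sin(np.radians(81.05))])
rel([.6607,-.0974,.0035],down([b[1],-b[0]]))
```

```text
7586 ((660.5439453125, -96.2293472290039), (199.70042419433594, 20.040674209594727), 81.13429260253906) 0.020136636193175184
wand 839 ((461.50213623046875, -98.8664779663086), (30.384510040283203, 190.2970428466797), 7.346353530883789)
t 17.3 pos [ 0.6596 -0.0984  0.1193] turn [-0.0019, 0.0011, -0.0012] shift [1.2, 1.2, 115.8] w 0.0611 F [-0.2 -1.2  1.2] grip 0.0
```

View pics/w6.png

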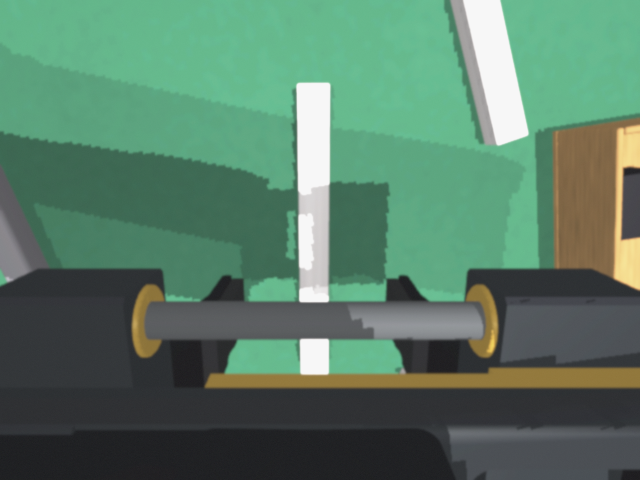

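The wrist view shows the long bar lined up between the open fingers, along column 313 with its far end at row 84. The short bar is clear of it at (490,70). The wand lies flat at (461,-99). Grasping the bar.

>>> jog_arm --pt "0 0 0 1 0.6 40 0.3" --pt "0 0 0 1 0.6 80 0.3" --pt "0 0 0 1 0.6 105 0.3" --pt "0 0 0 1 0.6 114 0.3" --pt "0 0 0 1 0.6 114 0.3" --pt "0 0 0 1 0.6 114 -1" --pt "0 0 0 1 0.6 114 -1" --pt "0 0 0 1 0.6 114 -1" --pt "0 0 0 1 0.6 114 -1" --pt "0 0 0 1 0.6 114 -1" --pt "0 0 0 1 0.6 114 -1" --squeeze 30

```text
time: 18.4
ee_pos: [0.6611, -0.0964, 0.0054]
eef_rot: [0.76, 0.65, -0.001, -0.0]
ft_force: [-0.8, -0.4, 2.2]
width: 0.0199
grip_force: 30.0
```

Run:
```python
from h import *
b=np.array([np.cos(np.radians(81.1)),np.sin(np.radians(81.1)),0]);s=status.read_state()
print('tcp along bar from centre',(s['ee_pos']-[.6606,-.0968,0])@b)
# wanted: bar axis along by -> tool y along bx; both options
R0=R.from_quat(s['eef_rot']).as_matrix();print(R0[:,1],s['joint_positions'].round(2))
rel(B(-.04,0,.13),down(bx))
M=down(bx);M[:,:2]*=-1;rel(B(-.04,0,.13),M)
```

```text
tcp along bar from centre 0.00043821434110839877
[ 0.98785586 -0.15536714 -0.00135759] [-0.37  0.7   0.63  1.57 -0.46  1.03  0.23]
t 18.4 pos [ 0.6611 -0.0964  0.0054] turn [-0.0011, 0.001, 0.598] shift [259.3, -131.4, -124.6] w 0.0199 F [-0.8 -0.4  2.2] grip 30.0
t 18.4 pos [ 0.6611 -0.0964  0.0054] turn [-0.0013, -0.0015, -2.5436] shift [259.3, -131.4, -124.6] w 0.0199 F [-0.8 -0.4  2.2] grip 30.0
```

>>> jog_arm --pt "0 0 0 0 0 -30 -1" --pt "0 0 0 0 0 -70 -1" --pt "0 0 0 20 -10 -110 -1" --pt "0 0 0.06 60 -30 -125 -1" --pt "0 0 0.16 100 -50 -125 -1" --pt "0 0 0.27 140 -70 -125 -1" --pt "0 0 0.38 180 -90 -125 -1" --pt "0 0 0.5 220 -112 -125 -1" --pt "0 0 0.58 250 -127 -125 -1" --pt "0 0 0.598 259 -131.4 -125 -1" --pt "0 0 0.598 259 -131.4 -125 -1" --pt "0 0 0.598 259 -131.4 -125 -1"

```text
time: 19.6
ee_pos: [0.5719, 0.1789, 0.1302]
eef_rot: [0.918, 0.397, -0.001, 0.0]
ft_force: [-0.0, 1.0, -1.2]
width: 0.0198
grip_force: 30.0
```

```bash
cat > chk2.py <<'E'
from h import *
s=status.read_state();c=snap('wrist');T=wristT(c,s);W=cloud(c,T);P=W.reshape(-1,3)
q=P-BO;x=q@bx;y=q@by;z=P[:,2];p=s['ee_pos']-BO;print('tcp bay',p@bx,p@by,p[2])
zt=p[2]-.0054+.02
m=(abs(z-zt)<.005)&(abs(x-p@bx)<.03)&(abs(y)<.13)
r=cv2.minAreaRect(np.stack([x,y],1)[m].astype(np.float32)*1000);print('bar in bay',m.sum(),r,np.median(z[m])-zt,'y',np.percentile(y[m],[.2,99.8]))
m=(z>.055)&(z<.068)&(x>-.07)&(x<-.01)
for sg in(1,-1):
    k=m&(y*sg>.065)&(y*sg<.1)
    if k.sum()>10:print('post',sg,np.percentile(x[k],[1,99]).round(4),np.percentile(y[k],[1,99]).round(4))
m=(z>.07)&(z<.09)&(x>-.02)&(x<.2)&(abs(y)<.08);print('cover',m.sum(),'y',np.percentile(y[m],[1,99]) if m.any() else 0)
cv2.imwrite('pics/w7.png',c['image'][:,:,::-1])
rel(B(-.04,0,.0464),down(bx))
E
python3 chk2.py
```

```text
tcp bay -0.04100787111578442 0.0008855678920716009 0.13015092055084493
bar in bay 16358 ((-39.302154541015625, -35.605010986328125), (37.2977180480957, 128.12144470214844), 5.758948802947998) 0.00011024281320823337 y [-0.09915075  0.02691851]
post 1 [-0.0599 -0.0227] [0.071 0.081]
post -1 [-0.0628 -0.0151] [-0.0884 -0.0725]
cover 32614 y [-0.06020355  0.05720711]
t 19.65 pos [0.5721 0.1782 0.1302] turn [-0.0001, 0.0017, -0.0013] shift [1.4, -1.7, 83.8] w 0.0197 F [-0.5 -0.3 -1. ] grip 30.0
```

>>> jog_arm --pt "0 0 0 1 -1.5 20 -1" --pt "0 0 0 1 -1.5 40 -1" --pt "0 0 0 1 -1.5 55 -1" --pt "0 0 0 1 -1.5 65 -1" --pt "0 0 0 1 -1.5 74 -1" --pt "0 0 0 1 -1.5 80 -1" --pt "0 0 0 1 -1.5 83 -1" --pt "0 0 0 1 -1.5 83 -1" --pt "0 0 0 1 -1.5 83 -1"

```text
time: 20.55
ee_pos: [0.5715, 0.1817, 0.0476]
eef_rot: [0.918, 0.397, -0.0, -0.0]
ft_force: [0.6, -0.7, -1.5]
width: 0.0199
grip_force: 30.0
```

```bash
python3 chk2.py
```

```text
tcp bay -0.03881427058175351 -0.0008814760088522375 0.04761743113963579
bar in bay 18594 ((-39.09003829956055, -37.48822784423828), (127.39898681640625, 48.154945373535156), 89.97537994384766) 0.0001384167282394988 y [-0.10091434  0.02502998]
post -1 [-0.0624 -0.016 ] [-0.0996 -0.0655]
cover 28012 y [-0.06044114  0.0187341 ]
t 20.6 pos [0.5716 0.1817 0.0477] turn [-0.0005, 0.0006, -0.0] shift [-0.9, 1.2, 1.3] w 0.0195 F [ 0.3 -0.4 -0.5] grip 30.0
```

>>> jog_arm --pt "0 0 0 -0.7 0.8 0.5 -1" --pt "0 0 0 -0.7 0.8 1.2 -1" --pt "0 0 0 -0.7 0.8 1.9 -1" --pt "0 0 0 -0.7 0.8 1.9 -1" --pt "0 0 0 -0.7 0.8 1.9 -0.7" --pt "0 0 0 -0.7 0.8 1.9 -0.35" --pt "0 0 0 -0.7 0.8 1.9 -0.3" --pt "0 0 0 -0.7 0.8 1.9 -0.3"

```text
time: 21.4
ee_pos: [0.5714, 0.1805, 0.0454]
eef_rot: [0.918, 0.397, -0.001, -0.0]
ft_force: [-1.0, 0.5, -0.2]
width: 0.0291
grip_force: 0.0
```

>>> jog_arm --pt "0 0 0 0 0 -10 -0.3" --pt "0 0 0 0 0 -30 -0.3" --pt "0 0 0 0 0 -60 -0.3" --pt "0 0 0 0 0 -100 -0.3" --pt "0 0 0 -50 0 -140 -0.3" --pt "0 0 0 -100 0 -160 -0.3" --pt "0 0 0 -150 0 -160 -0.3" --pt "0 0 0 -200 0 -160 -0.3" --pt "0 0 0 -200 0 -160 -0.3" --pt "0 0 0 -200 0 -160 -0.3"

```text
time: 22.4
ee_pos: [0.4336, 0.0329, 0.2062]
eef_rot: [0.918, 0.396, 0.0, -0.002]
ft_force: [0.6, 0.4, -0.5]
width: 0.0307
grip_force: 0.0
```

```bash
cat > fin.py <<'E'
from h import *
s=status.read_state();c=snap('wrist');sets=[('wrist',cloud(c,wristT(c,s)),c)];cv2.imwrite('pics/w8.png',c['image'][:,:,::-1])
c=snap('top');sets.append(('top',cloud(c),c));cv2.imwrite('pics/t8.png',c['image'][:,:,::-1])
for n,W,_ in sets:
    P=W.reshape(-1,3);q=P-BO;x=q@bx;y=q@by;z=P[:,2]
    m=(z>.052)&(z<.064)&(x>-.053)&(x<-.027)&(abs(y)<.13);k=m
    if k.sum()>20:
        r=cv2.minAreaRect(np.stack([x,y],1)[k].astype(np.float32)*1000)
        print(n,k.sum(),np.round(r[0],1),np.round(r[1],1),round(r[2],2),'z',np.median(z[k]),'z ends',[np.median(z[k&(y*g>.0885)]).round(4) for g in(1,-1)],'y',np.percentile(y[k],[.3,99.7]))
    m=(z>.055)&(z<.068)&(x>-.07)&(x<-.01)&~((x>-.053)&(x<-.027))
    print([np.percentile(y[m&(y*g>.065)&(y*g<.1)],[2,98]).round(4).tolist() for g in(1,-1) if (m&(y*g>.065)&(y*g<.1)).sum()>5])
print(s['time'],s['ee_pos'])
E
python3 fin.py
```

```text
wrist 2657 [-40.3  69.6] [61.4 20. ] 89.41 z 0.060080094636140224 z ends [np.float64(0.06), np.float64(nan)] y [0.03951986 0.10011621]
[[0.072, 0.0877]]
top 205 [-41.  -67.3] [65.6 20. ] 89.66 z 0.059530514277211566 z ends [np.float64(nan), np.float64(0.0594)] y [-0.09979784 -0.03556705]
[[-0.087, -0.0711]]
22.4 [0.43355096 0.0329415  0.20617598]
  return _methods._mean(a, axis=axis, dtype=dtype,
  ret = ret.dtype.type(ret / rcount)
```

View pics/t8.png

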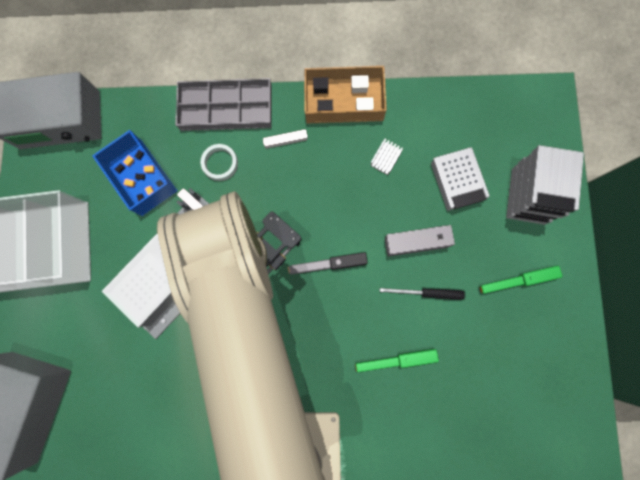

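View pics/w8.png

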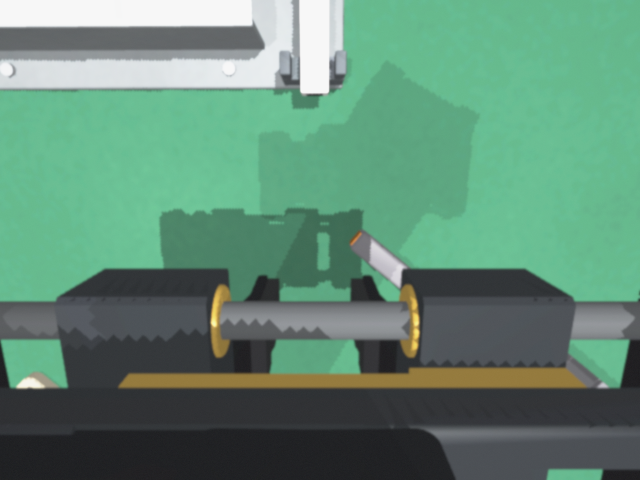

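The bar is seated: its top is 60 mm at both ends, it sticks out about 12 mm on each side, and it is parallel to within 0.5°. The top view shows the wand flat at (328,264) and everything else where it was. Handing in.

```bash
python3 -c "from bench import order;print(order.close_job())"
```

```text
the job is handed in; nothing more can be done
None
```

The job is done and handed in at about 22 s of the 72 s allowed: the wand was held about 25 mm from the label for over 2 s and laid flat on the bench, and the bar is seated level and centred in both notches.

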